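# Refit a heater control knob on its D-shaft and hold it pressed in

### The job

Pick up the loose red knob, turn it so that the flat in its bore matches the flat of the steel D-shaft on the heater control box (white pointer of the knob towards the white tick on the box), and push it fully home onto the shaft. Then press knob and shaft all the way in against the spring, as when lighting a pilot, and finish while still holding the knob pressed in: do not let go. Leave the paint can, tape roll, screwdriver and parts bin where they are.

Things in the scene. Friction and masses are not known exactly. Their poses are not given: they have to be found in the camera images.
- knob_center (a point): Centre of the loose red knob, on its axis, half-way up its 44 mm; starts upright on the bench, this point 22 mm up, z up. Round skirt 56 mm across, 22 mm high; on top a bar grip 46 mm long (x), 14 mm wide (pinch across y), 22 mm high. White pointer line on the bar's +x half, the same side as the flat in the bore. About 80 g. Must get the same yaw as shaft_tip, not half a turn off.
- knob_seat (a point): Centre of the blind end of the knob's bore, on its axis, 18 mm above its underside, 4 mm below knob_center; meets shaft_tip when the knob is fully home. The D-shaped bore opens at the underside, is 18 mm deep and 16 mm across, with its flat on the +x side 4.9 mm from the axis. The fit leaves 1 mm all round and about 8 degrees either way.
- shaft_tip (a point): Centre of the top end of the upright steel D-shaft, 100 mm above the bench when not pressed; z up. The shaft is 14 mm across, its tip chamfered by 2.5 mm, stands 30 mm out of the box's top plate in its middle, and has its flat on its +x side, 4 mm from the axis. It slides down but does not turn. With the knob home the knob's underside is 12 mm above the plate.
- control_box: Grey heater control box lying on its back, fixed to the bench; origin at the centre of its underside, below the shaft. 150 mm (x) by 120 mm (y) by 70 mm high. On its top plate a black dial with a white tick (16 by 8 mm) 34 mm from the axis on the +x side, the side of the shaft's flat; other dial marks are orange dots. Two brass pipe stubs on the +x face.
- shaft (a joint): How far the sprung shaft is pushed down into the box: 0 m at rest, 0.008 m at its stop. The spring takes 4 N to start moving and 12 N at the stop, and pushes knob and shaft back up when released.
- paint_can_mid (a point): Middle of a paint can, bystander: 90 mm across, 120 mm high, standing upright; point is 60 mm above the bench.
- tape_roll_mid (a point): Middle of a blue tape roll lying flat, bystander: 70 mm across, 25 mm high; point is 12 mm above the bench.
- screwdriver_grip (a point): Middle of the orange handle of a screwdriver lying on the bench, bystander: 200 mm long along its x, tip towards +x.
- bin_mid (a point): Middle of a grey open parts bin, bystander: 130 mm (x) by 100 mm (y) by 60 mm high; point is 30 mm above the bench.
Mind the look-alikes: they are no part of the job. What is shaped like the control_box but blue or pink is not meant.

How it is judged:
By the outcome, as a careful person would: the job done as asked, in the order asked, and still so for the second after the job is handed in, while the arm keeps its last pose, push and grip.
It also fails if it takes over 45 s, if anything falls off the work surface, if the arm or the gripper's body presses on something with over 40 N, if the wrist force passes 120 N, or if a joint passes its speed limit or range.

### The arm

A 6-joint arm with a two-finger parallel gripper is mounted at the origin on the work surface. World frame = base frame: x ahead of the robot, y to its left, z up, the work surface at z = 0. Lengths are in m, angles in rad, forces in N, time in s.
With the tool pointing down it reaches from about 0.3 to 0.875 m from the base axis. Payload 6.4 kg.
Tool frame: the origin (TCP) lies midway between the tips of the shut fingers; the grasp point (between the pads) lies 19 mm behind it (ctrl.pinch_z is the distance from the TCP to the grasp point, in m); z points along the fingers, y is the line along which they close (so a half turn about z gives the same grasp; the last joint's range is limited). The gripper opens to 85 mm and grips with 20 to 120 N. Pads are 22 mm wide; open, the fingers measure 114 mm over their backs; the gripper's body (76 mm by 85 mm) begins 54 mm behind the grasp point. The pads swing forward as they close: fully open they stand 13 mm farther back than shut.
Start: joints at [1.076, 0.181, 1.607, -0, 1.354, -0.206], TCP at [0.164, 0.551, 0.231] pointing down, gripper open.
Joint ranges: [-2.99, 2.99], [-0.89, 2.07], [0.3, 2.58], [-1.14, 4.28], [0, 2.63], [-3.12, 3.12]. Speed limits (rad/s): [2.57, 2.57, 3.01, 3.14, 3.14, 3.14].

### API

Orientations are given as a unit quaternion [w, x, y, z].
In Python, from bench import ctrl gives the robot as it stands.
- The arm moves only by the tool apply_moves, never from a script. Its argument "moves" is a list of rows, each an object with "jaw": the opening, from 0 (shut) to 1 (fully open); "offset": the shift along the tool's x, y, z in mm, a list of three; "rot": the turn, a rotation vector about the tool's x, y, z in degrees, a list of three. In form: [{"jaw": jaw, "offset": [dx, dy, dz], "rot": [ax, ay, az]}, ...]. A call has exactly 5 rows; each row shifts and turns the commanded pose from where the row before left it, along the tool's axes as they then stand; what a row does not reach is not made up. A row lasts 1/8 s, in which the tool goes at most 62.5 mm and 10.7 degrees, less where a joint would pass 70% of its speed; a pose out of reach is approached as far as the arm can. A call is refused whole if a number of a shift passes 62.5 or a number of a turn 10.7, either way. A call with a gripper value outside its range is refused whole. The fingers move at their own pace and stop on an object; the grip force is fixed at half the most. Time passes only in rows, so rows that do not move let the fingers close, or fill a call up. It gives the time, the measured TCP pose, the force, the opening and the grip force at its end, in the units of the state.
- ctrl.get_obs(): the state, without advancing time (a new reading comes with each control period).
- ctrl.camera(name): name is "side" or "top"; returns (picture, depth): 480x640x3 uint8, red, green, blue; 480x640 float32, m along the optical axis (not along the pixel's ray), 0 where there is no reading.
- ctrl.camera_params(name): a dict with "K" (3x3 intrinsics, pixels), "cam_to_world" (4x4, takes a point from camera to world coordinates). Camera axes: x right, y down, z forward; pixel columns grow to the right and rows downward; lengths in m; the calibration is good to about 2 mm. A picture is of the moment at which its call begins. camera_params takes no time and is no camera call.
- ctrl.hand_in(): hands the job in; it is judged then, once.
Trained networks look in the newest picture that a camera, given by its name, has taken for a name from the list of things; names that differ only in an ending like _2 or _b are one class to them, and where a whole thing is asked for, a point or a joint stands for the part that bears it (a point fixed in the world has none). Each returns a list of dicts, best first, with "score" (0 to 1); they miss things now and then, are a little off and sometimes report something else, mostly with a low value. They report only what shows in the picture. A call takes as long as a camera call. They do not tell look-alikes from the thing itself.
- ctrl.outline_of(camera, target): "region" (480x640 bool, what is visible of it) and "position" ([column, row] in pixels, amid what is visible of it).
The state is a dict: "time_s": time; "q": joint angles; "dq": joint speeds; "joint_efforts": joint torques, N m; "eef_pos": TCP position; "eef_rot": TCP orientation; "wrist_force": force on the tool from outside, world axes, zero at the start; "torque": the same for the moment, N m; "opening": opening from 0.0 (shut) to 1.0 (fully open); "grasp_force": force on a finger pad.
Only numpy, scipy, OpenCV 4.12 (cv2) and the standard library are available. Lean on these libraries where they do the work, as an engineer would, in place of code of your own. Each camera call takes 0.05 s, during which the arm holds its last target. There are 200 camera calls.

## Working session

There is one attempt and no reset: what is moved stays moved. The work goes in short steps, Python scripts to look and compute and a tool call to move; the robot and the scene stay as the last step left them, time stands still between calls to the robot, and variables do not carry over. Pictures are saved under pics/ and viewed, at most 10 in all, crops included, and the job is handed in when it is done.

Besides the shell and the picture viewer there is one more tool, called after "Request:" by a JSON object that holds its "method" and its "body", one argument or row to a line. apply_moves: Moves the arm, as the interface text tells. Its arguments: {"type":"object","properties":{"moves":{"type":"array"}},"required":["moves"]}

```bash
mkdir -p pics; cat > h.py <<'E'
import numpy as np, cv2
from bench import ctrl
def shot(c,name=None):
    p,d=ctrl.camera(c)
    if name: cv2.imwrite(f'pics/{name}.png',p[:,:,::-1])
    return p,d
def cloud(c,d):
    P=ctrl.camera_params(c);K=P['K'];T=P['cam_to_world']
    v,u=np.mgrid[:480,:640]
    X=np.stack([(u-K[0,2])/K[0,0]*d,(v-K[1,2])/K[1,1]*d,d],-1)
    return X@T[:3,:3].T+T[:3,3]
E
python3 - <<'E'
from h import *
for c in ['top','side']:
    p,d=shot(c,c+'0'); W=cloud(c,d)
    np.savez(f'{c}0.npz',p=p,d=d,W=W)
    for t in ['knob_center','control_box','shaft_tip']:
        for r in ctrl.outline_of(c,t)[:4]:
            m=r['region']&(d>0)
            print(c,t,round(r['score'],2),r['position'],m.sum(),np.median(W[m],0).round(3),np.percentile(W[m][:,2],98).round(3))
    print(ctrl.camera_params(c)['cam_to_world'].round(3).tolist())
s=ctrl.get_obs();print(s['eef_pos'],s['eef_rot'],s['wrist_force'])
E
```

```text
top knob_center 0.96 [274.6, 267.0] 504 [0.512 0.139 0.023] 0.047
top knob_center 0.49 [441.5, 242.1] 31 [ 0.538 -0.222  0.099] 0.102
top control_box 0.94 [451.9, 359.9] 4614 [ 0.304 -0.233  0.071] 0.075
top control_box 0.85 [435.3, 246.1] 4159 [ 0.535 -0.217  0.07 ] 0.075
top shaft_tip 0.48 [438.9, 241.4] 32 [ 0.538 -0.222  0.099] 0.102
top shaft_tip 0.36 [418.5, 137.1] 52 [ 0.776 -0.199  0.095] 0.101
top shaft_tip 0.32 [436.0, 246.5] 4325 [ 0.537 -0.218  0.07 ] 0.075
[[-0.029, -0.981, 0.193, 0.346], [-0.999, 0.036, 0.032, -0.011], [-0.038, -0.192, -0.981, 1.082], [0.0, 0.0, 0.0, 1.0]]
side knob_center 0.78 [293.8, 235.2] 299 [0.51  0.133 0.023] 0.045
side control_box 0.78 [232.8, 345.9] 4229 [ 0.306 -0.269  0.068] 0.073
side control_box 0.73 [331.7, 319.3] 3773 [ 0.534 -0.25   0.068] 0.074
side control_box 0.59 [423.2, 299.6] 3527 [ 0.765 -0.226  0.068] 0.074
side shaft_tip 0.58 [226.3, 325.9] 43 [ 0.302 -0.243  0.092] 0.101
side shaft_tip 0.54 [331.1, 302.7] 44 [ 0.537 -0.228  0.091] 0.1
side shaft_tip 0.54 [424.4, 279.9] 43 [ 0.774 -0.202  0.092] 0.101
side shaft_tip 0.48 [256.8, 273.4] 542 [ 0.38  -0.009  0.016] 0.027
[[0.98, -0.132, 0.152, 0.358], [-0.201, -0.613, 0.764, -0.995], [-0.008, -0.779, -0.627, 0.931], [0.0, 0.0, 0.0, 1.0]]
[0.16373309 0.55115293 0.23117016] [-4.13763366e-05  1.43916373e-01  9.89589849e-01 -8.26439765e-05] [ 0.03557601  0.27030603 -0.22485098]
```

View pics/top0.png

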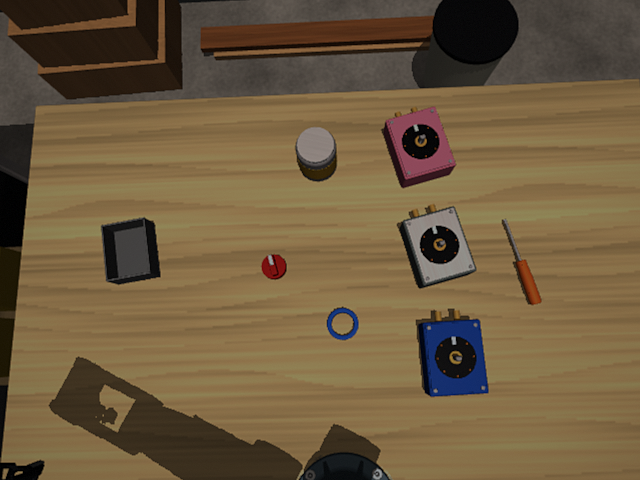

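View pics/side0.png

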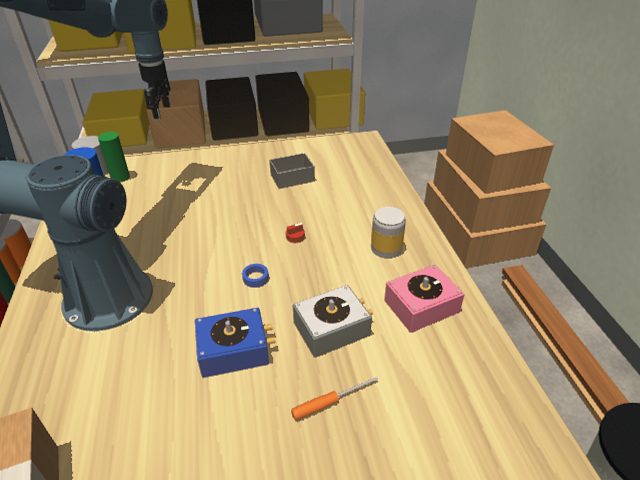

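The grey (real) box is the middle one, top px (438,245), with its tick at (435,230). The knob is at (274,266), with its pointer towards the image top. Next I need the poses and yaws.

```bash
python3 - <<'E'
from h import *
def planepx(c,uv,z):
    P=ctrl.camera_params(c);K=P['K'];T=P['cam_to_world']
    uv=np.atleast_2d(uv);r=np.c_[(uv[:,0]-K[0,2])/K[0,0],(uv[:,1]-K[1,2])/K[1,1],np.ones(len(uv))]@T[:3,:3].T
    return T[:3,3]+r*((z-T[2,3])/r[:,2])[:,None]
for c in ['top','side']:
    f=np.load(c+'0.npz');p,d,W=f['p'].astype(int),f['d'],f['W']
    # knob
    near=np.hypot(W[...,0]-.512,W[...,1]-.137)<.06
    red=near&(p[...,0]>90)&(p[...,1]<70)
    wh=near&(p.min(-1)>130)&(W[...,2]>.03)
    wh2=near&(p.min(-1)>150)
    bar=near&(W[...,2]>.036)
    print(c,'red',red.sum(),((W[red].min(0)+W[red].max(0))/2).round(4),'white',wh.sum(),wh2.sum())
    for m,z in((wh,.044),(bar,.044)):
        v,u=np.nonzero(m)
        if len(u)<4: continue
        q=planepx(c,np.c_[u,v],z)[:,:2]
        w,V=np.linalg.eigh(np.cov(q.T));a=np.degrees(np.arctan2(V[1,1],V[0,1]))
        print('  mean',q.mean(0).round(4),'yaw',a.round(1),np.sqrt(w).round(4),len(q))
    # box
    nb=np.hypot(W[...,0]-.537,W[...,1]+.222)<.13
    top=nb&(abs(W[...,2]-.07)<.006)
    q=W[top][:,:2].astype(np.float32);r=cv2.minAreaRect(q*1000);print('  box',r)
    nt=np.hypot(W[...,0]-.537,W[...,1]+.222)
    t=(nt<.048)&(nt>.02)&(p.min(-1)>140)&(abs(W[...,2]-.07)<.01)
    v,u=np.nonzero(t);tk=planepx(c,np.c_[u,v],.071)[:,:2].mean(0)
    tip=(nt<.02)&(W[...,2]>.094)
    v,u=np.nonzero(tip);tp=planepx(c,np.c_[u,v],.1)[:,:2].mean(0)
    dd=tk-tp;print('  tick',tk,t.sum(),'tip',tp,tip.sum(),np.hypot(*dd),np.degrees(np.arctan2(dd[1],dd[0])))
p=np.load('top0.npz')['p'][:,:,::-1]
a=cv2.resize(p[245:290,250:300],(400,360),interpolation=2);b=cv2.resize(p[200:290,395:480],(400,424),interpolation=2)
im=np.zeros((424,800,3),np.uint8);im[:360,:400]=a;im[:,400:]=b;cv2.imwrite('pics/crop.png',im)
E
```

```text
top red 372 [0.5141 0.145  0.0236] white 22 7
  mean [0.5242 0.1455] yaw -166.8 [0.0018 0.0054] 22
  mean [0.5141 0.1416] yaw -165.1 [0.0041 0.0137] 135
  box ((540.5869750976562, -223.67510986328125), (149.9996795654297, 120.23837280273438), 14.035948753356934)
  tick [ 0.53295922 -0.22173476] 87 tip [ 0.53940011 -0.2237354 ] 32 0.006744448300644753 162.74433723101964
side red 257 [0.5134 0.1292 0.023 ] white 14 14
  mean [0.5241 0.1483] yaw -168.9 [0.0026 0.0064] 14
  mean [0.5114 0.1383] yaw -160.4 [0.0062 0.0144] 75
  box ((538.7081298828125, -223.943603515625), (149.54391479492188, 123.15008544921875), 14.41821002960205)
  tick [ 0.5294587 -0.2271112] 248 tip [ 0.53769784 -0.22620903] 22 0.008288388102011263 -173.75107560673493
```

View pics/crop.png

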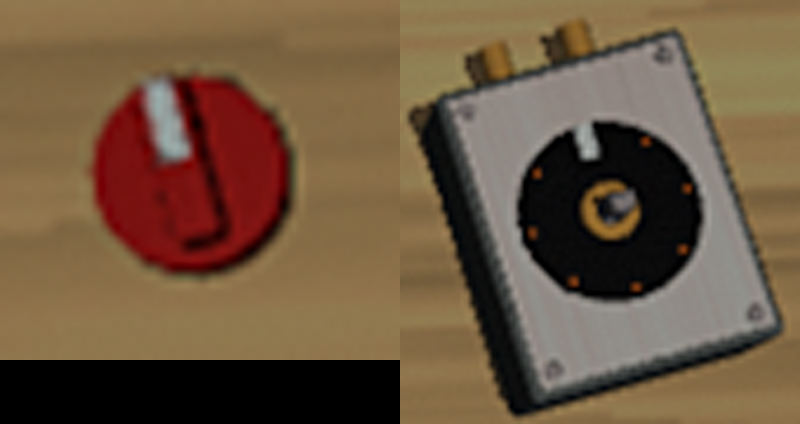

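Box yaw is about 14.2° and its axis is at (0.5395, -0.224). Knob yaw is about 15° and its centre is at (0.514, 0.141), with its pointer also on the far side. Both are near-parallel already. I'm setting out.

Request:
{"method": "apply_moves", "body": {
  "moves": [
    {"jaw": 1,"offset": [-46,-30,0],"rot": [0,0,-10.3]},
    {"jaw": 1,"offset": [-40,-38,0],"rot": [0,0,-10.3]},
    {"jaw": 1,"offset": [-33,-44,0],"rot": [0,0,-10.3]},
    {"jaw": 1,"offset": [-24,-49,0],"rot": [0,0,0]},
    {"jaw": 1,"offset": [-24,-49,0],"rot": [0,0,0]}
  ]
}}

```text
time_s: 1.02
eef_pos: [0.3388, 0.3434, 0.2316]
eef_rot: [0.0, -0.118, 0.993, 0.0]
wrist_force: [1.0, -0.5, 0.9]
opening: 1.004
grasp_force: 0.0
```

```bash
cat > go.py <<'E'
import sys
from h import *
from scipy.spatial.transform import Rotation as R
def go(x,y,z,yaw):  # yaw: world yaw of tool x
    s=ctrl.get_obs();r=R.from_quat(np.roll(s['eef_rot'],-1));M=r.as_matrix()
    c,n=np.cos(np.radians(yaw)),np.sin(np.radians(yaw))
    G=np.array([[c,n,0],[n,-c,0],[0,0,-1]])
    rv=np.degrees((r.inv()*R.from_matrix(G)).as_rotvec())
    dd=np.array([x,y,z])-s['eef_pos']
    print('t',round(s['time_s'],2),'pos',s['eef_pos'].round(4),'yawx',np.degrees(np.arctan2(M[1,0],M[0,0])).round(2),'off_cur',(M.T@dd*1e3).round(1),'off_goal',(G.T@dd*1e3).round(1),'rot',rv.round(2),'F',s['wrist_force'].round(1),'open',round(s['opening'],3),'grip',round(s['grasp_force'],1),'q',s['q'].round(2))
if __name__=='__main__': go(*map(float,sys.argv[1:]))
E
python3 go.py .514 .141 .12 194.3
```

```text
t 1.02 pos [0.3388 0.3434 0.2316] yawx -166.42 off_cur [-122.7 -237.9  111.6] off_goal [-119.7 -239.4  111.6] rot [ 0.01  0.05 -0.72] F [ 1.  -0.5  0.9] open 1.004 grip 0.0 q [ 0.55 -0.03  1.83 -0.    1.34 -1.26]
```

Request:
{"method": "apply_moves", "body": {
  "moves": [
    {"jaw": 1,"offset": [-24,-47,10],"rot": [0,0,0]},
    {"jaw": 1,"offset": [-24,-47,20],"rot": [0,0,0]},
    {"jaw": 1,"offset": [-24,-47,20],"rot": [0,0,0]},
    {"jaw": 1,"offset": [-24,-47,20],"rot": [0,0,0]},
    {"jaw": 1,"offset": [-22,-45,20],"rot": [0,0,0]}
  ]
}}

```text
time_s: 1.65
eef_pos: [0.5085, 0.1444, 0.141]
eef_rot: [0.0, -0.118, 0.993, 0.0]
wrist_force: [-0.1, 0.8, 0.6]
opening: 0.999
grasp_force: 0.0
```

```bash
python3 - <<'E'
from h import *
shot('side','s1');shot('top','t1')
a=cv2.imread('pics/s1.png')[130:280,200:400];b=cv2.imread('pics/t1.png')[170:320,180:380]
cv2.imwrite('pics/c1.png',np.hstack([cv2.resize(a,(400,300)),cv2.resize(b,(400,300))]))
E
python3 go.py .514 .141 .04 194.3
```

```text
t 1.75 pos [0.5086 0.1422 0.1393] yawx -166.71 off_cur [-5.2 -2.3 99.3] off_goal [-4.9 -2.5 99.3] rot [-0.04 -0.13 -1.01] F [-0.4  1.1 -0.4] open 0.999 grip 0.0 q [ 0.05  0.18  1.8  -0.    1.16 -1.75]
```

View pics/c1.png

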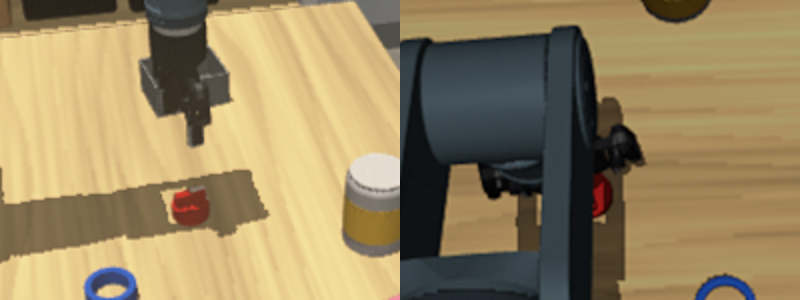

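Request:
{"method": "apply_moves", "body": {
  "moves": [
    {"jaw": 1,"offset": [-5,-2.5,20],"rot": [0,0,-1]},
    {"jaw": 1,"offset": [0,0,40],"rot": [0,0,0]},
    {"jaw": 1,"offset": [0,0,30],"rot": [0,0,0]},
    {"jaw": 1,"offset": [0,0,10],"rot": [0,0,0]},
    {"jaw": 1,"offset": [0,0,0],"rot": [0,0,0]}
  ]
}}

```text
time_s: 2.38
eef_pos: [0.5124, 0.1451, 0.0415]
eef_rot: [-0.0, -0.127, 0.992, 0.0]
wrist_force: [0.5, 0.6, 0.4]
opening: 0.997
grasp_force: 0.0
```

```bash
python3 go.py .514 .141 .026 194.3
```

```text
t 2.38 pos [0.5124 0.1451 0.0415] yawx -165.41 off_cur [-0.5 -4.4 15.5] off_goal [-0.5 -4.3 15.5] rot [ 0.01 -0.03  0.29] F [0.5 0.6 0.4] open 0.997 grip 0.0 q [ 0.05  0.34  1.84  0.    0.96 -1.77]
```

Request:
{"method": "apply_moves", "body": {
  "moves": [
    {"jaw": 1,"offset": [-0.5,-4,5],"rot": [0,0,0]},
    {"jaw": 1,"offset": [0,0,8],"rot": [0,0,0]},
    {"jaw": 1,"offset": [0,0,0],"rot": [0,0,0]},
    {"jaw": 1,"offset": [0,0,0],"rot": [0,0,0]},
    {"jaw": 1,"offset": [0,0,0],"rot": [0,0,0]}
  ]
}}

```text
time_s: 3.0
eef_pos: [0.5143, 0.141, 0.0285]
eef_rot: [0.0, -0.127, 0.992, -0.0]
wrist_force: [-0.5, 0.1, 0.1]
opening: 1.001
grasp_force: 0.0
```

```bash
python3 go.py .514 .141 .026 194.3; python3 -c "
from h import *
print(ctrl.get_obs()['eef_pos']);ctrl.camera('top');print(ctrl.get_obs()['eef_pos'])"
```

```text
t 3.0 pos [0.5143 0.141  0.0285] yawx -165.44 off_cur [0.3 0.1 2.5] off_goal [0.3 0.1 2.5] rot [-0.    0.02  0.26] F [-0.5  0.1  0.1] open 1.001 grip 0.0 q [ 0.04  0.37  1.84  0.    0.93 -1.78]
[0.514337   0.14096197 0.02854796]
[0.51432799 0.14095789 0.02854035]
```

Request:
{"method": "apply_moves", "body": {
  "moves": [
    {"jaw": 0.5,"offset": [0,0,2.5],"rot": [0,0,0]},
    {"jaw": 0,"offset": [0,0,0],"rot": [0,0,0]},
    {"jaw": 0,"offset": [0,0,0],"rot": [0,0,0]},
    {"jaw": 0,"offset": [0,0,0],"rot": [0,0,0]},
    {"jaw": 0,"offset": [0,0,0],"rot": [0,0,0]}
  ]
}}

```text
time_s: 3.68
eef_pos: [0.5145, 0.1409, 0.0261]
eef_rot: [0.0, -0.127, 0.992, -0.0]
wrist_force: [-0.1, -0.9, 1.9]
opening: 0.146
grasp_force: 60.2
```

```bash
python3 go.py .514 .141 .18 194.3
```

```text
t 3.67 pos [0.5145 0.1409 0.0261] yawx -165.44 off_cur [   0.3    0.2 -153.9] off_goal [   0.4    0.2 -153.9] rot [-0.01  0.04  0.26] F [-0.1 -0.9  1.9] open 0.146 grip 60.2 q [ 0.04  0.37  1.84 -0.    0.93 -1.78]
```

Request:
{"method": "apply_moves", "body": {
  "moves": [
    {"jaw": 0,"offset": [0,0,-15],"rot": [0,0,0]},
    {"jaw": 0,"offset": [0,0,-40],"rot": [0,0,0]},
    {"jaw": 0,"offset": [0,0,-50],"rot": [0,0,0]},
    {"jaw": 0,"offset": [0,-20,-35],"rot": [0,0,0]},
    {"jaw": 0,"offset": [0,-40,0],"rot": [0,0,0]}
  ]
}}

```text
time_s: 4.3
eef_pos: [0.5317, 0.0833, 0.1708]
eef_rot: [0.004, -0.128, 0.992, -0.001]
wrist_force: [-0.7, -0.9, -1.4]
opening: 0.152
grasp_force: 59.8
```

```bash
python3 go.py .5395 -.224 .166 194.2
```

```text
t 4.3 pos [0.5317 0.0833 0.1708] yawx -165.28 off_cur [  70.5 -299.2    4.9] off_goal [  67.8 -299.8    4.8] rot [-0.12  0.44  0.52] F [-0.7 -0.9 -1.4] open 0.152 grip 59.8 q [-0.07  0.16  1.76  0.    1.21 -1.89]
```

Request:
{"method": "apply_moves", "body": {
  "moves": [
    {"jaw": 0,"offset": [14,-60,0],"rot": [0,0,0]},
    {"jaw": 0,"offset": [14,-60,0],"rot": [0,0,0]},
    {"jaw": 0,"offset": [14,-60,0],"rot": [0,0,0]},
    {"jaw": 0,"offset": [13,-60,0],"rot": [0,0,0]},
    {"jaw": 0,"offset": [13,-58,0],"rot": [0,0,0]}
  ]
}}

```text
time_s: 4.92
eef_pos: [0.5382, -0.2248, 0.167]
eef_rot: [0.0, -0.127, 0.992, -0.0]
wrist_force: [0.9, 0.3, 0.3]
opening: 0.148
grasp_force: 59.8
```

Request:
{"method": "apply_moves", "body": {
  "moves": [
    {"jaw": 0,"offset": [0,0,0],"rot": [0,0,0]},
    {"jaw": 0,"offset": [0,0,0],"rot": [0,0,0]},
    {"jaw": 0,"offset": [0,0,0],"rot": [0,0,0]},
    {"jaw": 0,"offset": [0,0,0],"rot": [0,0,0]},
    {"jaw": 0,"offset": [0,0,0],"rot": [0,0,0]}
  ]
}}

```text
time_s: 5.55
eef_pos: [0.5385, -0.2218, 0.166]
eef_rot: [0.0, -0.127, 0.992, -0.0]
wrist_force: [0.7, 0.3, -0.3]
opening: 0.145
grasp_force: 59.7
```

```bash
python3 go.py .5395 -.224 .166 194.2; python3 - <<'E'
from h import *
out=[]
for c,(r0,c0) in(('side',(230,260)),('top',(170,360))):
    p,d=shot(c,c+'2');W=cloud(c,d);p=p.astype(int)
    red=(p[...,0]>70)&(p[...,1]<60)&(p[...,2]<60)&(np.hypot(W[...,0]-.54,W[...,1]+.224)<.06)&(W[...,2]>.1)
    q=W[red];print(c,red.sum(),q.min(0).round(4) if len(q) else '',q.max(0).round(4) if len(q) else '')
    np.savez(c+'2.npz',p=p,d=d,W=W,red=red)
    out.append(cv2.resize(cv2.imread(f'pics/{c}2.png')[r0:r0+120,c0:c0+120],(400,400),interpolation=2))
cv2.imwrite('pics/c2.png',np.hstack(out))
E
```

```text
t 5.55 pos [ 0.5385 -0.2218  0.166 ] yawx -165.36 off_cur [-0.4 -2.4 -0. ] off_goal [-0.4 -2.4 -0. ] rot [-0.    0.    0.44] F [ 0.7  0.3 -0.3] open 0.145 grip 59.7 q [-0.59  0.26  1.65 -0.    1.23 -2.42]
side 364 [ 0.5098 -0.2599  0.139 ] [ 0.5644 -0.2078  0.2164]
top 1 [ 0.5293 -0.2471  0.1626] [ 0.5293 -0.2471  0.1626]
```

View pics/c2.png

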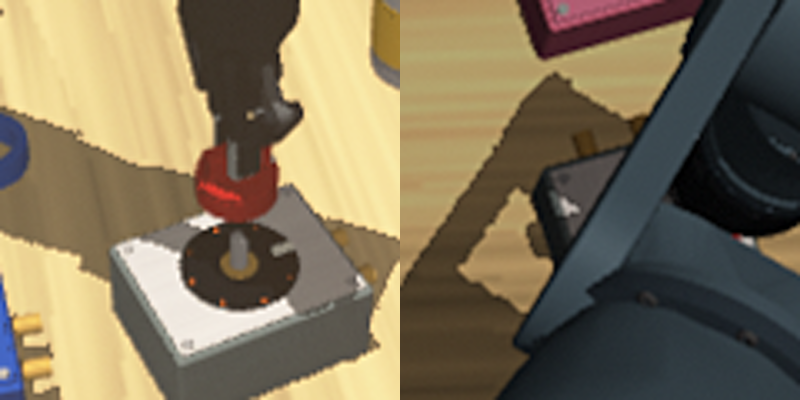

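The side picture shows the knob level above the shaft; the shaft tip is at about side px (331,301) and the knob skirt at about (331,285). The top view is blocked. I'll fit both axes from the side cloud.

```bash
python3 - <<'E'
from h import *
from scipy.optimize import least_squares
def fit(q,r,g):
    f=least_squares(lambda c:np.hypot(q[:,0]-c[0],q[:,1]-c[1])-r,g,loss='soft_l1',f_scale=.002)
    return f.x.round(4),len(q),np.abs(f.fun).mean().round(4)
for n in ('side2','side0'):
    f=np.load(n+'.npz');p,d,W=f['p'].astype(int),f['d'],f['W']
    red=(p[...,0]>70)&(p[...,1]<60)&(p[...,2]<60)
    k=(.539,-.223,.141,.158) if n=='side2' else (.513,.14,.003,.02)
    m=red&(np.hypot(W[...,0]-k[0],W[...,1]-k[1])<.045)&(W[...,2]>k[2])&(W[...,2]<k[3])
    print(n,'knob',fit(W[m],.028,k[:2]))
    q=W[m]; print('   x mid of silhouette',(np.percentile(q[:,0],1)+np.percentile(q[:,0],99))/2)
    s=(np.hypot(W[...,0]-.539,W[...,1]+.224)<.013)&(W[...,2]>.078)&(W[...,2]<.0965)
    print('  shaft',fit(W[s],.007,(.539,-.224)),'tipz',W[(np.hypot(W[...,0]-.539,W[...,1]+.224)<.013)&(W[...,2]<.11)][:,2].max())
    t=(np.hypot(W[...,0]-.539,W[...,1]+.224)<.013)&(W[...,2]>.0965)&(W[...,2]<.11);print('  tip top',W[t].mean(0),t.sum())
E
```

```text
side2 knob (array([ 0.5374, -0.2207]), 118, np.float64(0.001))
   x mid of silhouette 0.5351886528034808
  shaft (array([ 0.5386, -0.2222]), 28, np.float64(0.0011)) tipz 0.10237731245235604
  tip top [ 0.53767425 -0.22487745  0.09904289] 18
side0 knob (array([0.5115, 0.1447]), 70, np.float64(0.0018))
   x mid of silhouette 0.5125619493216707
  shaft (array([ 0.5388, -0.2221]), 26, np.float64(0.0008)) tipz 0.10069225706991258
  tip top [ 0.53834075 -0.22379209  0.0981281 ] 20
```

Request:
{"method": "apply_moves", "body": {
  "moves": [
    {"jaw": 0,"offset": [-0.7,-2,10],"rot": [0,0,0.4]},
    {"jaw": 0,"offset": [0,0,15],"rot": [0,0,0]},
    {"jaw": 0,"offset": [0,0,8],"rot": [0,0,0]},
    {"jaw": 0,"offset": [0,0,0],"rot": [0,0,0]},
    {"jaw": 0,"offset": [0,0,0],"rot": [0,0,0]}
  ]
}}

```text
time_s: 6.28
eef_pos: [0.5397, -0.2245, 0.1329]
eef_rot: [0.0, -0.123, 0.992, -0.0]
wrist_force: [1.0, -1.0, 0.3]
opening: 0.148
grasp_force: 59.7
```

```bash
python3 go.py .5397 -.2236 .124 194.2
```

```text
t 6.28 pos [ 0.5397 -0.2245  0.1329] yawx -165.84 off_cur [-0.2  0.9  8.9] off_goal [-0.2  0.9  8.9] rot [-0.01  0.01 -0.04] F [ 1.  -1.   0.3] open 0.148 grip 59.7 q [-0.6   0.31  1.67  0.    1.17 -2.42]
```

Request:
{"method": "apply_moves", "body": {
  "moves": [
    {"jaw": 0,"offset": [0,0.7,5],"rot": [0,0,0]},
    {"jaw": 0,"offset": [0,0,3],"rot": [0,0,0]},
    {"jaw": 0,"offset": [0,0,2],"rot": [0,0,0]},
    {"jaw": 0,"offset": [0,0,2],"rot": [0,0,0]},
    {"jaw": 0,"offset": [0,0,2],"rot": [0,0,0]}
  ]
}}

```text
time_s: 6.9
eef_pos: [0.5398, -0.2238, 0.119]
eef_rot: [0.0, -0.123, 0.992, -0.0]
wrist_force: [2.3, 1.0, 0.4]
opening: 0.15
grasp_force: 59.9
```

```bash
python3 go.py .5397 -.2236 .108 194.2
```

```text
t 6.9 pos [ 0.5398 -0.2238  0.119 ] yawx -165.84 off_cur [ 0.   0.2 11. ] off_goal [ 0.   0.2 11. ] rot [-0.03  0.05 -0.04] F [2.3 1.  0.4] open 0.15 grip 59.9 q [-0.6   0.32  1.67  0.    1.14 -2.41]
```

It has entered freely, about 7 mm deep with no axial force. Continuing down.

Request:
{"method": "apply_moves", "body": {
  "moves": [
    {"jaw": 0,"offset": [-0.3,0,2],"rot": [0,0,0]},
    {"jaw": 0,"offset": [0,0,2],"rot": [0,0,0]},
    {"jaw": 0,"offset": [0,0,2],"rot": [0,0,0]},
    {"jaw": 0,"offset": [0,0,2],"rot": [0,0,0]},
    {"jaw": 0,"offset": [0,0,2],"rot": [0,0,0]}
  ]
}}

```text
time_s: 7.52
eef_pos: [0.5398, -0.2237, 0.1088]
eef_rot: [0.0, -0.123, 0.992, -0.0]
wrist_force: [2.7, 0.2, -0.4]
opening: 0.147
grasp_force: 59.9
```

```bash
python3 go.py .5397 -.2236 .100 194.2
```

```text
t 7.53 pos [ 0.5398 -0.2237  0.1088] yawx -165.84 off_cur [0.1 0.1 8.8] off_goal [0.1 0.1 8.8] rot [-0.01  0.02 -0.04] F [ 2.7  0.2 -0.4] open 0.147 grip 59.9 q [-0.6   0.34  1.68  0.    1.12 -2.41]
```

Request:
{"method": "apply_moves", "body": {
  "moves": [
    {"jaw": 0,"offset": [0,0,2],"rot": [0,0,0]},
    {"jaw": 0,"offset": [0,0,2],"rot": [0,0,0]},
    {"jaw": 0,"offset": [0,0,2],"rot": [0,0,0]},
    {"jaw": 0,"offset": [0,0,1],"rot": [0,0,0]},
    {"jaw": 0,"offset": [0,0,0],"rot": [0,0,0]}
  ]
}}

```text
time_s: 8.15
eef_pos: [0.5399, -0.2238, 0.1027]
eef_rot: [0.0, -0.123, 0.992, -0.0]
wrist_force: [-0.7, 1.8, 7.1]
opening: 0.146
grasp_force: 61.0
```

```bash
python3 go.py .5397 -.2236 .100 194.2
```

```text
t 8.15 pos [ 0.5399 -0.2238  0.1027] yawx -165.83 off_cur [0.2 0.2 2.7] off_goal [0.2 0.2 2.7] rot [-0.03  0.02 -0.03] F [-0.7  1.8  7.1] open 0.146 grip 61.0 q [-0.6   0.35  1.68 -0.    1.11 -2.41]
```

Request:
{"method": "apply_moves", "body": {
  "moves": [
    {"jaw": 0,"offset": [0,0,2],"rot": [0,0,0]},
    {"jaw": 0,"offset": [0,0,2],"rot": [0,0,0]},
    {"jaw": 0,"offset": [0,0,1],"rot": [0,0,0]},
    {"jaw": 0,"offset": [0,0,0],"rot": [0,0,0]},
    {"jaw": 0,"offset": [0,0,0],"rot": [0,0,0]}
  ]
}}

```text
time_s: 8.78
eef_pos: [0.5401, -0.2239, 0.0997]
eef_rot: [0.0, -0.123, 0.992, -0.001]
wrist_force: [-5.3, 4.6, 21.5]
opening: 0.147
grasp_force: 62.8
```

```bash
python3 go.py .5397 -.2236 .100 194.2
```

```text
t 8.78 pos [ 0.5401 -0.2239  0.0997] yawx -165.82 off_cur [ 0.3  0.4 -0.3] off_goal [ 0.3  0.4 -0.3] rot [-0.06  0.03 -0.02] F [-5.3  4.6 21.5] open 0.147 grip 62.8 q [-0.6   0.35  1.68 -0.    1.11 -2.41]
```

```bash
python3 - <<'E'
from h import *
p,d=shot('side','side3');W=cloud('side',d);q=p.astype(int)
def st(q,W):
    m=(q[...,0]>70)&(q[...,1]<60)&(q[...,2]<60)&(np.hypot(W[...,0]-.539,W[...,1]+.222)<.04)
    v,u=np.nonzero(m);print(m.sum(),np.percentile(W[m][:,2],[1,5,50,95,99]).round(4),u.min(),u.max(),v.min(),v.max())
st(q,W);f=np.load('side2.npz');st(f['p'],f['W'])
P=ctrl.camera_params('side');K=P['K'];T=np.linalg.inv(P['cam_to_world'])
for z in(.074,.082,.14):
    c=T@np.array([.539+.028*np.cos(-1.8),-.223+.028*np.sin(-1.8),z,1]);print(z,(K@c[:3]/c[2])[:2])
cv2.imwrite('pics/c3.png',cv2.resize(cv2.imread('pics/side3.png')[250:350,270:390],(720,600),interpolation=2))
E
```

```text
378 [0.069  0.0735 0.0944 0.1171 0.1185] 316 347 295 319
377 [0.0687 0.1424 0.1607 0.1838 0.1859] 316 347 272 319
0.074 [330.92883451 317.53901824]
0.082 [330.95536868 315.15258307]
0.14 [331.15503978 297.19452823]
```

View pics/c3.png

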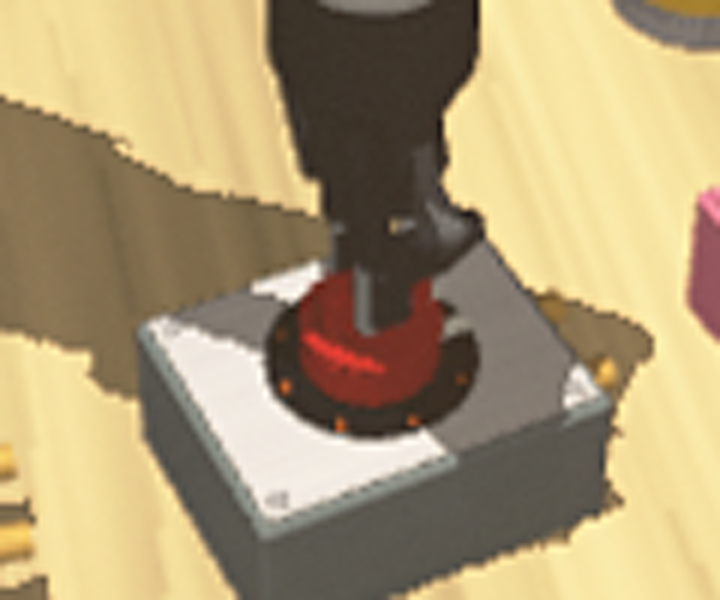

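The picture shows the knob (skirt bottom at side px row ~318) low over the dial with its underside at z ≈ 0.074, bar towards the white tick. The push of 21 N exceeds the 12 N stop force, so the shaft is on its stop. I'm handing in.

```bash
python3 go.py .5397 -.2236 .100 194.2; python3 -c "
from h import *
print(ctrl.hand_in())"
```

```text
t 8.82 pos [ 0.5401 -0.2239  0.0997] yawx -165.81 off_cur [ 0.3  0.4 -0.3] off_goal [ 0.3  0.4 -0.3] rot [-0.06  0.03 -0.01] F [-4.   5.3 21.1] open 0.146 grip 62.8 q [-0.6   0.35  1.68 -0.    1.11 -2.41]
the job is handed in; nothing more can be done
None
```

The red knob is home on the grey box's D-shaft, pointer towards the white tick, pressed in to its stop with about 21 N and still held; I handed the job in at 8.8 s, and it returned no verdict.

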